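# Hold a specimen block against the sprung stop of a mounting jig

## Robot

A 7-joint arm with a two-finger parallel gripper is mounted at the origin on the work surface. World frame = base frame: x ahead of the robot, y to its left, z up, the work surface at z = 0. Lengths are in m, angles in degrees, forces in N, time in s.
With the tool pointing down it reaches from about 0.425 to 0.875 m from the base axis. Payload 4.7 kg.
Tool frame: the origin (TCP) lies between the finger pads; the fingertips stand 19 mm ahead of it and the grasp point (between the pads) is the TCP; x points along the fingers, z is the direction in which the jaws open and shut, and the axes are right-handed (so a half turn about x gives the same grasp; the last joint's range is limited). The gripper opens to 87 mm and grips with 3 to 60 N. Pads are 19 mm wide; open, the fingers measure 117 mm over their backs; the gripper's body (75 mm by 190 mm) begins 51 mm behind the grasp point.
Start: joints at [-75.281, 18.392, -4.016, 83.108, 1.295, 78.541, -3.26], TCP at [0.156, 0.631, 0.242] pointing down, gripper open.
Joint ranges: [-163.93, 163.93], [-17.29, 119.83], [-79.2, 71.16], [3.27, 140.29], [-89.18, 269.18], [5.43, 117.66], [-154.24, 154.24]. Speed limits (degrees/s): [147.25, 147.25, 180, 180, 180, 180, 180].

## Interface

Orientations are given as [roll, pitch, yaw] about the fixed x, y, z axes, in that order (R = Rz(yaw) Ry(pitch) Rx(roll)).
In Python, from cell import monitor, read_camera, camera_model, env, regions_of gives the robot as it stands. The module is installed in compiled form; this text tells all that it offers.
- The arm moves only by the tool step_arm, never from a script. Its argument "deltas" is a list of rows, each a list of 5 numbers: the gripper's target within -1 to 1 (fully open at 1, half-way at 0, shut at -1), then the shift along the tool's x, y, z in m, then the turn about the tool's x in degrees. A call has 1 to 12 rows; each row is the pose to reach, as a shift and turn from the pose commanded when the call began, along the tool's axes at that moment; what a row does not reach only later rows make up. A row lasts 1/8 s, in which the tool goes at most 62.5 mm and 10.7 degrees, less where a joint would pass 70% of its speed; a pose out of reach is approached as far as the arm can. A call with a gripper value outside its range is refused whole. The fingers move at their own pace and stop on an object; "newtons" is the grip in N (left out, the last holds). Time passes only in rows, so rows that repeat a pose let the fingers close. It gives the time, the measured TCP pose, the force and the opening at its end, in the units of the state.
- monitor.get_obs(): the state, without advancing time (a new reading comes with each control period).
- read_camera(name): name is "scene" or "top" or "wrist"; returns (picture, depth): 384x512x3 uint8, red, green, blue; 384x512 float32, m along the optical axis (not along the pixel's ray), 0 where there is no reading.
- camera_model(name): a dict with "fx", "fy", "cx", "cy" (pixels), "xyz" and "attitude" of the camera in the world. Camera axes: x right, y down, z forward; pixel columns grow to the right and rows downward; lengths in m; the calibration is good to about 2 mm. A picture is of the moment at which its call begins: read the wrist's pose just before it. camera_model takes no time and is no camera call; for the wrist camera it gives the pose at the moment of the call.
- env.sign_off(): hands the job in, once; it reports no verdict.
Trained networks look in the newest picture that a camera, given by its name, has taken for a name from the list of things; names that differ only in an ending like _2 or _b are one class to them, and where a whole thing is asked for, a point or a joint stands for the part that bears it (a point fixed in the world has none). Each returns a list of dicts, best first, with "p" (0 to 1); they miss things now and then, are a little off and sometimes report something else, mostly with a low value. They report only what shows in the picture. A call takes as long as a camera call.
- regions_of(camera, thing): "pixels" (384x512 bool, what is visible of it) and "pixel" ([column, row] in pixels, amid what is visible of it).
The state is a dict: "time_s": time; "qpos": joint angles; "joint_velocities": joint speeds; "effort": joint torques, N m; "tool_pos": TCP position; "tool_rot": TCP orientation; "force": force on the tool from outside, world axes, zero at the start; "wrist_torque": the same for the moment, N m; "grip_width": finger opening in m.
Only numpy, scipy, OpenCV 4.12 (cv2) and the standard library are available. Lean on these libraries where they do the work, as an engineer would, in place of code of your own. Each camera call takes 0.05 s, during which the arm holds its last target. There are 200 camera calls.

## Task

Lift the specimen block with the amber wax off the free turntable by its black base and hold it up against the sprung stop plate of the blue jig, upright, a narrow end flat on the plate and covering it evenly. Push until the plate's red pointer is in the green band (about 10 N), never to the end of its travel, and finish still holding it there with a steady push, so that a colleague can screw it on from behind. Leave the other two blocks standing on the turntable and leave the things on the bench alone.

Things in the scene. Friction and masses are not known exactly. Their poses are not given: they have to be found in the camera images.
- specimen_center (a point): Specimen block to be held: black base 40 mm (its x) by 30 mm (its y) by 34 mm tall (its z up), with a 26 x 20 x 14 mm amber (orange) wax block on top in the middle (48 mm tall over all), about 75 g. The point is the centre of the black base, 17 mm above its underside; the narrow 30 x 34 mm ends face along its +x and -x, and either may go against the plate. Grip it across the 30 mm width (y).
- block_white_center (a point): Same block with white wax, to be left standing on the turntable; point and axes as above.
- block_blue_center (a point): Same block with blue wax, to be left standing on the turntable; point and axes as above.
- foot: Fixed black foot of the turntable; origin on the work surface under the turning axis. The grey disc on it, 250 mm across, turns freely with almost no friction; its top is 30 mm above the work surface, and the three blocks stand on it about 75 mm from the axis.
- jig: Mounting jig, fixed to the work surface. Origin on the work surface straight below the stop plate's face when the plate is out; x points in the pressing direction, z up. Steel base 12 mm thick, 85 mm wide, from x = -35 to 130 mm; blue housing from x = 50 to 125 mm, 60 mm wide, top 94 mm above the work surface. On the housing's top is a white strip with a green band across it.
- plate_face (a point): Centre of the aluminium stop plate's face, 75 mm above the work surface (63 mm clear above the jig's base); moves with the plate. x points into the plate (pressing direction, level), y along its width, z up. The face is 30 mm wide and 34 mm tall, the same as the block's narrow end; a black dot marks its centre. The plate is 8 mm thick, nothing stands beside or in front of it, and the highest point of plate and pointer is 100 mm above the work surface.
- stop_plate (a joint): How far the stop plate is pushed in, m: 0 fully out, 0.030 end of travel. Its spring gives 0.7 N per mm, so 10 N is at 14.3 mm; a red pointer fixed to the plate moves over the white strip on the housing, and is in the green band from 8.6 to 20 mm (6 to 14 N).
- reagent: Bystander: amber glass bottle, 64 mm across, 125 mm tall; origin at its underside.
- jar: Bystander: clear jar with red cap, 54 mm across, 70 mm tall; origin at its underside.
- tray: Bystander: white open slide tray 100 x 140 x 28 mm; origin at its underside.
- marker: Bystander: white marker pen with black cap, 137 mm long along x, 16 mm thick; origin at its underside.
- brush: Bystander: fine brush with a wooden handle, 170 mm long along its x, 8 mm thick; origin at its underside.

How it is judged (in metres and radians):
On the way, in this order (a step that is already met when the one before it is completed fails the run):
1. the amber block is lifted clear of the turntable in the gripper (height (world z) of specimen_center above 0.06 m and contact force between specimen and foot below 0.05 N and contact force between specimen and the fingers above 1 N), for 0.2 s.
2. the held block presses the stop plate with 6 to 14 N (value of joint stop_plate between 0.0085 and 0.0201 m and contact force between specimen and jig above 5.5 N), for 0.2 s.
At the end, for the whole second after the job is handed in: The gripper holds the amber block still in the air, a narrow end flat on the stop plate and upright (0.12 rad), centred on it within 6 mm sideways and in height, pushing it in 8.5 to 20.1 mm (6 to 14 N, pointer in the green band); the white and blue blocks stand on the turntable (all of step 2 and contact force between specimen and jig below 15 N and contact force between specimen and the fingers above 1 N and y of specimen_center in the frame of plate_face between -0.006 and 0.006 m and z of specimen_center in the frame of plate_face between -0.006 and 0.006 m and angle between the x axis of specimen_center and the x axis of plate_face, either way round below 0.12 rad and angle between specimen_center's own z axis and vertical below 0.12 rad and linear speed of specimen below 0.01 m/s and velocity of joint stop_plate between -0.01 and 0.01 m/s and angle between each of block_white_center, block_blue_center's own z axis and vertical below 0.2 rad and height (world z) of each of block_white_center, block_blue_center above 0.042 m and horizontal distance between each of block_white_center, block_blue_center and foot below 0.125 m); the arm keeps its last pose, push and grip.
It fails at once if the stop plate is driven to the end of its travel (beyond 27 mm) (value of joint stop_plate above 0.027 m).
It fails at once if the wax of the specimen is gripped (contact force between specimen_c1 and the fingers above 3 N).
It fails at once if another block is knocked over or falls off the turntable (angle between any of block_white_center, block_blue_center's own z axis and vertical above 0.5 rad or height (world z) of any of block_white_center, block_blue_center below 0.035 m).
It fails at once if a thing on the bench is disturbed (moved over 30 mm) (distance of any of reagent, jar, tray, marker, brush from where it was at the start of the episode above 0.03 m).
It also fails if it takes over 42 s, if anything falls off the work surface, if the arm or the gripper's body presses on something with over 40 N, if the wrist force passes 120 N, or if a joint passes its speed limit or range.

## Working session

There is one attempt and no reset: what is moved stays moved. The work goes in short steps, Python scripts to look and compute and a tool call to move; the robot and the scene stay as the last step left them, time stands still between calls to the robot, and variables do not carry over. Pictures are saved under pics/ and viewed, about 8 in all and at most 12, crops included, and the job is handed in when it is done.

Besides the shell and the picture viewer there is one more tool, called after "Request:" as name(argument=value, ...) on one line, values as JSON. step_arm: Moves the arm, as the interface text tells. Its arguments: {"type":"object","properties":{"deltas":{"type":"array"},"newtons":{"type":"number"}},"required":["deltas"]}

```bash
mkdir -p pics; cat > h.py <<'E'
import numpy as np, cv2
from cell import monitor, read_camera, camera_model, env, regions_of
from scipy.spatial.transform import Rotation as R
def shot(n):
    m=camera_model(n); p,d=read_camera(n); return p,d,m
def cloud(d,m):
    v,u=np.mgrid[:384,:512]
    c=np.stack([(u-m["cx"])/m["fx"]*d,(v-m["cy"])/m["fy"]*d,d],-1)
    A=np.array(m["attitude"],float)
    Rm=A if A.shape==(3,3) else R.from_euler('xyz',A,degrees=True).as_matrix()
    return c@Rm.T+np.array(m["xyz"])
def save(n,p): cv2.imwrite('pics/'+n,cv2.cvtColor(p,cv2.COLOR_RGB2BGR))
E
python3 - <<'E'
from h import *
print(monitor.get_obs())
for n in("top","scene"):
    p,d,m=shot(n); print(n,m); P=cloud(d,m); save(n+'0.png',p)
    np.savez(n+'0.npz',p=p,d=d,P=P)
    for t in("specimen_center","block_white_center","block_blue_center","foot","jig","plate_face"):
        for r in regions_of(n,t)[:2]:
            k=r["pixels"]&(d>0); print(t,round(r["p"],2),r["pixel"],k.sum(),np.median(P[k],0).round(3),P[k].min(0).round(3),P[k].max(0).round(3))
a=cv2.imread('pics/top0.png');b=cv2.imread('pics/scene0.png')
cv2.imwrite('pics/both.png',cv2.resize(np.vstack([a,b]),None,fx=.78,fy=.78))
E
```

```text
{'time_s': 0.0, 'qpos': array([-75.27790574,  18.44018277,  -4.01604635,  83.17381559,
         1.29428495,  78.53989784,  -3.26006143]), 'joint_velocities': array([-0.04723412,  0.01798617,  0.11966477,  0.00133718,  0.01983141,
       -0.03080928,  0.0212695 ]), 'effort': array([-1.00801510e-03, -4.91284096e+01, -4.04420765e-01, -3.12529814e+01,
       -6.38362113e-02,  4.38884867e-02,  1.79892204e-04]), 'tool_pos': array([0.15622118, 0.63042756, 0.24045832]), 'tool_rot': array([-177.4830414 ,   89.89120178, -101.39512561]), 'force': array([0.21313182, 0.57511864, 0.49479177]), 'wrist_torque': array([ 0.00894104, -0.00700289, -0.01677162]), 'grip_width': 0.08680535172247152}
top {'fx': 489.09669678101255, 'fy': 489.09669678101255, 'cx': 258.7239030084425, 'cy': 187.57189904846828, 'xyz': array([0.52541012, 0.07406625, 1.36576025]), 'attitude': array([-175.65034957,   -0.8872053 ,  -91.0088483 ])}
specimen_center 0.78 [352.7, 188.5] 194 [ 0.609 -0.202  0.065] [ 0.587 -0.227  0.03 ] [ 0.632 -0.182  0.082]
block_white_center 0.57 [250.4, 128.0] 1901 [0.798 0.064 0.004] [ 0.74  -0.01  
[... 1266 characters left out ...]
 0.081]
block_white_center 0.18 [167.8, 201.5] 2901 [ 0.559 -0.183  0.03 ] [ 0.411 -0.314 -0.003] [ 0.665 -0.066  0.08 ]
block_blue_center 0.61 [189.6, 182.7] 168 [ 0.526 -0.119  0.061] [ 0.502 -0.141  0.032] [ 0.541 -0.099  0.082]
foot 0.56 [168.8, 199.2] 2948 [ 0.558 -0.182  0.03 ] [ 0.382 -0.325 -0.002] [ 0.665 -0.066  0.081]
foot 0.51 [296.0, 165.7] 145 [0.488 0.238 0.082] [ 0.392  0.217 -0.002] [0.5   0.282 0.102]
jig 0.93 [292.8, 172.3] 1434 [0.452 0.217 0.032] [ 0.222  0.157 -0.007] [0.542 0.295 0.103]
jig 0.25 [311.6, 241.2] 476 [0.772 0.24  0.049] [0.733 0.217 0.002] [0.785 0.27  0.073]
plate_face 0.62 [296.2, 166.5] 180 [0.483 0.235 0.082] [ 0.341  0.214 -0.004] [0.5   0.281 0.103]
```

View pics/both.png

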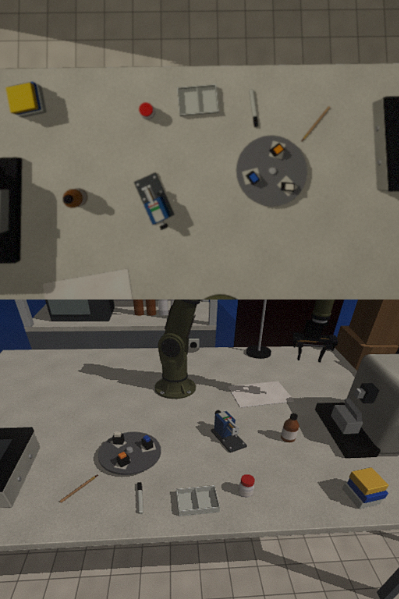

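```bash
python3 - <<'E'
from h import *
t=np.load('top0.npz');s=np.load('scene0.npz')
f=lambda a,r,c,h,w,W,H:cv2.resize(a[r:r+h,c:c+w],(W,H),interpolation=cv2.INTER_CUBIC)
T=t['p'];S=s['p']
im=np.vstack([np.hstack([f(T,210,160,90,120,400,300),f(T,165,295,90,120,400,300)]),np.hstack([f(S,130,250,90,120,400,300),f(S,160,110,90,120,400,300)])])
save('crop.png',im)
for n,z in(('top',t),('scene',s)):
    P=z['P']; 
    # jig housing top, z~.094
    box=lambda lo,hi:((P>lo)&(P<hi)).all(-1)
    for nm,lo,hi in(('hous',(.3,.12,.086),(.56,.32,.112)),('base',(.3,.12,.006),(.56,.32,.018))):
        k=box(lo,hi); Q=P[k][:,:2].astype(np.float32); r=cv2.minAreaRect(Q); print(n,nm,k.sum(),r,np.median(P[k],0))
    k=box((.4,-.34,.022),(.68,-.05,.036)); Q=P[k][:,:2]
    print(n,'disc',cv2.minEnclosingCircle(Q.astype(np.float32)),np.median(P[k],0))
    for c in((.61,-.204),(.483,-.238),(.518,-.12)):
        k=box((c[0]-.035,c[1]-.035,.055),(c[0]+.035,c[1]+.035,.07));k2=box((c[0]-.035,c[1]-.035,.072),(c[0]+.035,c[1]+.035,.09))
        for kk in(k,k2):
            print(n,c,kk.sum(),cv2.minAreaRect(P[kk][:,:2].astype(np.float32)),P[kk].mean(0).round(4))
E
```

```text
top hous 808 ((0.42223671078681946, 0.21277564764022827), (0.15317192673683167, 0.06023477390408516), 22.70245361328125) [0.41467055 0.21014313 0.09416207]
top base 952 ((0.4306386113166809, 0.22141008079051971), (0.2529750168323517, 0.19095729291439056), 0.865147590637207) [0.48166707 0.22870591 0.01143623]
top disc ((0.5388099551200867, -0.19104589521884918), 0.1252654790878296) [ 0.54042856 -0.18722802  0.02948515]
top (0.61, -0.204) 94 ((0.6099692583084106, -0.20622354745864868), (0.02980298548936844, 0.039817504584789276), 36.19700241088867) [ 0.6096 -0.2034  0.0635]
top (0.61, -0.204) 72 ((0.6095678806304932, -0.20637919008731842), (0.019604690372943878, 0.025537412613630295), 35.21247863769531) [ 0.6096 -0.2066  0.0774]
top (0.483, -0.238) 102 ((0.48217055201530457, -0.239681676030159), (0.04075844958424568, 0.02986956387758255), 83.4183578491211) [ 0.4832 -0.2372  0.0633]
top (0.483, -0.238) 73 ((0.482319176197052, -0.2387956976890564), (0.026001889258623123, 0.019211743026971817), 81.90657043457031) [ 0.482  -0.2393  0.0774]
top (0.518, -0.12) 98 ((0.5151100158691406, -0.120
[... 945 characters left out ...]
2536705695092678), 42.5027961730957) [ 0.6123 -0.205   0.0776]
scene (0.483, -0.238) 75 ((0.4821142554283142, -0.23908115923404694), (0.04131576046347618, 0.033859074115753174), 82.9894027709961) [ 0.4898 -0.2362  0.0626]
scene (0.483, -0.238) 50 ((0.48039326071739197, -0.2382715344429016), (0.026629604399204254, 0.025633258745074272), 89.38106536865234) [ 0.4838 -0.2382  0.0772]
scene (0.518, -0.12) 67 ((0.5167446732521057, -0.11977836489677429), (0.04314686357975006, 0.029595019295811653), 34.75030517578125) [ 0.5259 -0.1183  0.0634]
scene (0.518, -0.12) 44 ((0.5150134563446045, -0.12011035531759262), (0.028902795165777206, 0.01833435148000717), 32.89903259277344) [ 0.5179 -0.1193  0.0775]
```

View pics/crop.png

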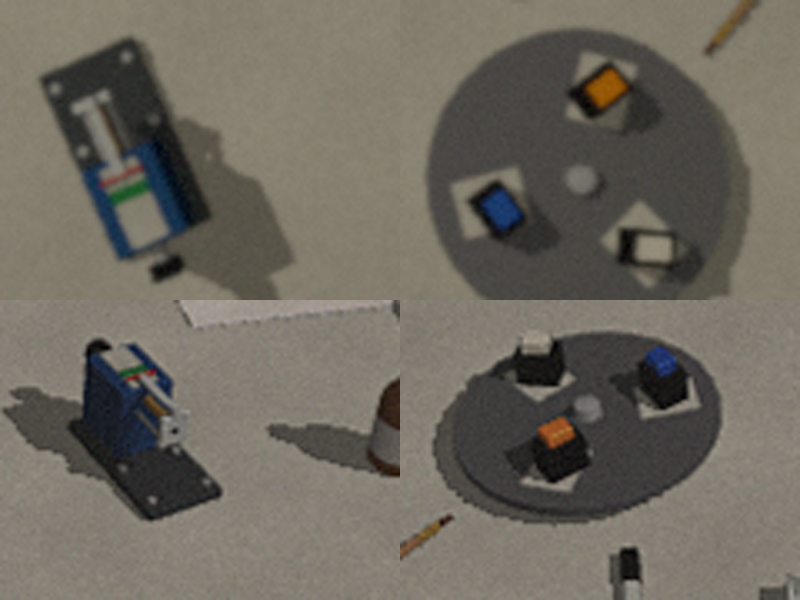

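```bash
cat >> h.py <<'E'
def tool():
    o=monitor.get_obs(); return np.array(o["tool_pos"]),R.from_euler('xyz',o["tool_rot"],degrees=True)
def to(p,jaw=None):
    """shift in tool axes to reach world p, and turns about tool x bringing jaw axis to world angle (either way)"""
    t,r=tool(); s=r.inv().apply(np.array(p)-t); out=[s.round(4)]
    if jaw is not None:
        d=r.inv().apply([np.cos(np.radians(jaw)),np.sin(np.radians(jaw)),0]); a=np.degrees(np.arctan2(-d[1],d[2]))
        out+=[round(a,1),round((a+360)%360-180,1)]
    return out
E
python3 - <<'E'
from h import *
t,r=tool(); print(r.as_matrix().round(3))
m=camera_model("wrist"); print(m); print(r.inv().apply(m["xyz"]-t), (r.inv()*R.from_euler('xyz',m["attitude"],degrees=True)).as_matrix().round(3))
print('jig over',to([.55,.27,.24],113.7)); print('block',to([.61,-.206,.2],35.5))
E
```

```text
[[ 0.    -0.971  0.24 ]
 [ 0.     0.24   0.971]
 [-1.    -0.     0.   ]]
{'fx': 326.7402361691837, 'fy': 326.7402361691837, 'cx': 255.83745479448172, 'cy': 194.9789452838243, 'xyz': array([0.08450816, 0.64920697, 0.38560103]), 'attitude': array([1.64137837e+02, 1.62167639e-03, 7.60679193e+01])}
[-0.14398872  0.07407091  0.00047757] [[ 0.    -0.273  0.962]
 [-0.    -0.962 -0.273]
 [ 1.    -0.    -0.   ]]
jig over [array([ 0.0016, -0.4689, -0.2557]), np.float64(-37.6), np.float64(142.4)]
block [array([ 0.0415, -0.6416, -0.7033]), np.float64(40.6), np.float64(-139.4)]
```

Request:
step_arm(deltas=[[0.3,0,-0.05,-0.034,0],[0.3,0,-0.1,-0.067,0],[0.3,0,-0.15,-0.1,0],[0.3,0,-0.2,-0.135,0],[0.3,0,-0.25,-0.168,0],[0.3,0,-0.3,-0.202,0],[0.3,0,-0.35,-0.236,0],[0.3,0,-0.4,-0.269,0],[0.3,0,-0.425,-0.286,0],[0.3,0,-0.425,-0.286,0],[0.3,0,-0.425,-0.286,0]], newtons=25)

```text
time_s: 2.08
tool_pos: [0.4994, 0.2523, 0.2415]
tool_rot: [46.8, 89.9, 122.9]
force: [0.8, 0.9, 0.5]
grip_width: 0.0563
```

```bash
python3 - <<'E'
from h import *
print(monitor.get_obs()["time_s"],tool()[0],monitor.get_obs()["qpos"].round(1))
p,d,m=shot("wrist");P=cloud(d,m);save('w1.png',p);np.savez('w1.npz',p=p,d=d,P=P)
box=lambda lo,hi:((P>lo)&(P<hi)).all(-1)
for nm,lo,hi in(('hous',(.3,.12,.089),(.47,.32,.099)),('base',(.3,.12,.006),(.56,.32,.018)),('plate',(.47,.2,.08),(.53,.29,.105))):
    k=box(lo,hi); r=cv2.minAreaRect(P[k][:,:2].astype(np.float32)); print(nm,k.sum(),r,np.median(P[k],0)); 
    c=cv2.boxPoints(r); print(c)
dd=np.array([-.916,-.402,0]);n=np.array([.402,-.916,0]);o=np.array([.4938,.2431,0])
k=box((.4,.15,.06),(.54,.3,.105)); Q=P[k]-o; x=Q@dd;y=Q@n
for a,b in((-.01,.012),(.012,.045)):
    q=(x>a)&(x<b)&(abs(y)<.03); print(q.sum(),np.percentile(x[q],[1,50,99]),np.percentile(y[q],[1,50,99]),np.percentile(Q[q,2],[1,50,99]))
print('block',to([.61,-.206,.16],35.5))
E
```

```text
2.075 [0.49937167 0.25225707 0.24154051] [-44.    7.3  15.9  96.9  -2.1  76.2  48.5]
hous 6117 ((0.4104387164115906, 0.20826908946037292), (0.12730450928211212, 0.06013331934809685), 23.390647888183594) [0.40778374 0.20835679 0.09505525]
[[0.34008104 0.21059503]
 [0.36395383 0.15540351]
 [0.4807964  0.20594315]
 [0.4569236  0.26113468]]
base 4868 ((0.4480271637439728, 0.22427287697792053), (0.16513551771640778, 0.08543708175420761), 23.276687622070312) [0.47327875 0.24734649 0.01268146]
[[0.35529864 0.23088598]
 [0.38906097 0.15240288]
 [0.5407557  0.21765977]
 [0.50699335 0.29614288]]
plate 563 ((0.48062294721603394, 0.23951385915279388), (0.024864595383405685, 0.030108513310551643), 18.05430793762207) [0.48297053 0.24029686 0.09325819]
[[0.4641372  0.2499739 ]
 [0.47346836 0.22134784]
 [0.4971087  0.22905383]
 [0.48777753 0.25767988]]
436 [0.00175677 0.00757833 0.01185189] [-0.01611691 -0.00487914  0.01330252] [0.06125015 0.09244149 0.10332357]
822 [0.01235939 0.0289115  0.04468113] [-0.01406643 -0.00399615  0.01135815] [0.0670235  0.08409151 0.10204557]
block [array([ 0.0811, -0.217 , -0.4192]), np.float64(40.7), np.float64(-139.3)]
```

View pics/w1.png

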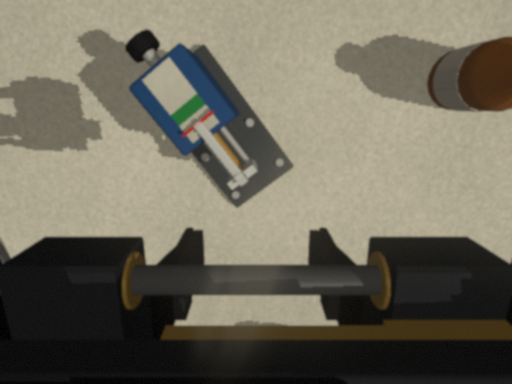

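Request:
step_arm(deltas=[[0.3,0,-0.026,-0.05,0],[0.3,0,-0.052,-0.1,5],[0.3,0,-0.079,-0.153,11],[0.3,0,-0.106,-0.205,17],[0.3,0,-0.133,-0.257,23],[0.3,0,-0.16,-0.31,29],[0.3,0.01,-0.187,-0.362,35],[0.3,0.03,-0.21,-0.405,40],[0.3,0.06,-0.217,-0.419,40.7],[0.3,0.08,-0.217,-0.419,40.7],[0.3,0.08,-0.217,-0.419,40.7],[0.3,0.08,-0.217,-0.419,40.7]])

```text
time_s: 3.62
tool_pos: [0.611, -0.2057, 0.1626]
tool_rot: [-8.6, 89.9, 27.0]
force: [-0.8, -0.9, -0.3]
grip_width: 0.0565
```

```bash
cat > blk.py <<'E'
from h import *
o=monitor.get_obs();print(o["time_s"],tool()[0],o["qpos"].round(1),o["grip_width"])
p,d,m=shot("wrist");P=cloud(d,m);save('w2.png',p)
c=np.array([.61,-.206])
box=lambda z0,z1:(abs(P[...,0]-c[0])<.033)&(abs(P[...,1]-c[1])<.033)&(P[...,2]>z0)&(P[...,2]<z1)
for z0,z1 in((.058,.07),(.072,.09)):
    k=box(z0,z1);r=cv2.minAreaRect(P[k][:,:2].astype(np.float32));print(k.sum(),r,P[k].mean(0),np.median(P[k][:,2]))
    if len(P[k]): print(cv2.boxPoints(r))
E
python3 blk.py
```

```text
3.625 [ 0.61095559 -0.20570901  0.16260743] [-12.4  23.2  36.9  91.  -14.6  70.6  62.7] 0.05651033158481234
992 ((0.6091403365135193, -0.20678065717220306), (0.029947254806756973, 0.04035678505897522), 36.489803314208984) [ 0.60628482 -0.20208802  0.06447388] 0.06456073875948763
[[ 0.58510244 -0.1994625 ]
 [ 0.6091018  -0.23190784]
 [ 0.63317823 -0.21409881]
 [ 0.6091789  -0.18165347]]
943 ((0.6089146137237549, -0.20654919743537903), (0.01989966630935669, 0.026028035208582878), 35.66568374633789) [ 0.60863028 -0.20573538  0.07833518] 0.0784811706235051
[[ 0.5932431  -0.20177747]
 [ 0.60841894 -0.2229235 ]
 [ 0.6245861  -0.21132092]
 [ 0.6094103  -0.19017489]]
```

View pics/w2.png

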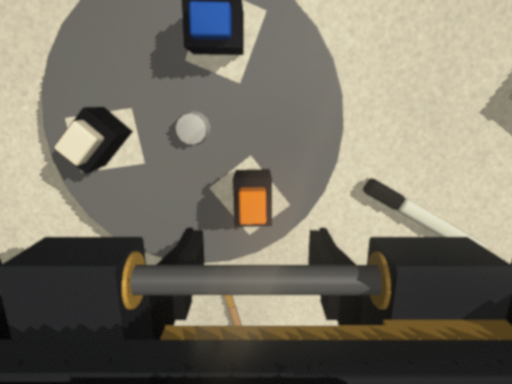

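Request:
step_arm(deltas=[[0.3,0.04,0,-0.002,0],[0.3,0.08,0,-0.002,0],[0.3,0.1,0,-0.002,0],[0.3,0.108,0,-0.002,0],[0.3,0.108,0,-0.002,0],[0.3,0.108,0,-0.002,0],[-1,0.108,0,-0.002,0],[-1,0.108,0,-0.002,0],[-1,0.108,0,-0.002,0],[-1,0.108,0,-0.002,0],[-1,0.108,0,-0.002,0],[-1,0.108,0,-0.002,0]], newtons=40)

```text
time_s: 5.18
tool_pos: [0.6085, -0.2089, 0.0537]
tool_rot: [-31.9, 90.0, 3.5]
force: [-0.5, 0.6, 0.8]
grip_width: 0.0296
```

Request:
step_arm(deltas=[[-1,-0.02,0,0,0],[-1,-0.06,0,0,0],[-1,-0.11,0,0,0],[-1,-0.15,0,0,0],[-1,-0.15,0,0,0],[-1,-0.15,0,0,0]])

```text
time_s: 5.92
tool_pos: [0.608, -0.2087, 0.2036]
tool_rot: [75.3, 90.0, 110.7]
force: [-0.1, 0.5, -1.6]
grip_width: 0.0294
```

```bash
python3 - <<'E'
from h import *
o=monitor.get_obs();print(o["time_s"],tool()[0],o["qpos"].round(1),o["grip_width"],o["force"])
t,r=tool()
p,d,m=shot("wrist");P=cloud(d,m);save('w3.png',p)
Q=r.inv().apply((P-t).reshape(-1,3)).reshape(P.shape) # tool frame
k=(abs(Q[...,1])<.04)&(abs(Q[...,2])<.02)&(Q[...,0]>-.035)&(Q[...,0]<.035)&(d>0)
print(k.sum(),np.histogram(Q[k][:,0],20))
hsv=cv2.cvtColor(p,cv2.COLOR_RGB2HSV)
w=k&(hsv[...,1]>150)&(hsv[...,2]>90)
print('wax',w.sum(),np.percentile(Q[w],[1,50,99],axis=0).round(4),cv2.minAreaRect(Q[w][:,1:].astype(np.float32)))
np.savez('w3.npz',p=p,d=d,Q=Q)
dd=np.array([-.918,-.397,0]); 
f=np.array([.4917,.2436,.075])
print('pre',to(f-.06*dd+[0,0,.09],113.4))
E
```

```text
5.925 [ 0.60797672 -0.2087182   0.20358288] [-12.9  21.3  37.8  88.4 -13.4  74.8  62. ] 0.029384675661945685 [-0.12300859  0.4749585  -1.56259003]
6188 (array([  44,  603,   44, 1133,  222,  207,  212,  271, 1763,  243,  191,
        191,  168,  170,  142,  141,  122,  129,  105,   87]), array([-0.03495768, -0.03206469, -0.0291717 , -0.02627871, -0.02338572,
       -0.02049273, -0.01759973, -0.01470674, -0.01181375, -0.00892076,
       -0.00602777, -0.00313477, -0.00024178,  0.00265121,  0.0055442 ,
        0.00843719,  0.01133018,  0.01422318,  0.01711617,  0.02000916,
        0.02290215]))
wax 1558 [[-0.0261 -0.0107 -0.0087]
 [-0.0244 -0.0021  0.0006]
 [-0.0135  0.0148  0.0103]] ((-0.0011521931737661362, 0.001267329789698124), (0.03242957592010498, 0.02099737897515297), 0.09201594442129135)
pre [array([0.0381, 0.4231, 0.226 ]), np.float64(-78.0), np.float64(102.0)]
```

View pics/w3.png

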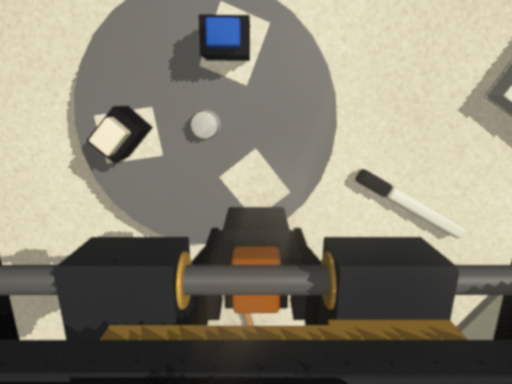

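Request:
step_arm(deltas=[[-1,0,0.044,0.024,-5],[-1,0,0.09,0.048,-14],[-1,0,0.135,0.072,-23],[-1,0,0.18,0.096,-32],[-1,0,0.225,0.12,-41],[-1,0,0.27,0.144,-50],[-1,0.01,0.315,0.168,-59],[-1,0.02,0.36,0.192,-68],[-1,0.03,0.4,0.214,-75],[-1,0.038,0.423,0.226,-78],[-1,0.038,0.423,0.226,-78],[-1,0.038,0.423,0.226,-78]])

```text
time_s: 7.48
tool_pos: [0.5484, 0.2643, 0.1654]
tool_rot: [160.3, 89.9, -86.5]
force: [0.6, -0.2, -0.2]
grip_width: 0.0298
```

```bash
cat > view.py <<'E'
from h import *
import sys
o=monitor.get_obs();print(o["time_s"],tool()[0],o["qpos"].round(1),o["grip_width"],o["force"])
t,r=tool(); print(r.as_matrix().round(4))
p,d,m=shot("wrist");P=cloud(d,m);save(sys.argv[1]+'.png',p)
Q=r.inv().apply((P-t).reshape(-1,3)).reshape(P.shape)
np.savez(sys.argv[1]+'.npz',p=p,d=d,P=P,Q=Q)
k=(d>0)&(abs(Q[...,2])<.012)&(Q[...,0]>-.004)&(Q[...,0]<.02)&(Q[...,1]>0)&(Q[...,1]<.035)
A=Q[k]
if k.sum()>50:
  print('front face',k.sum(),np.percentile(A[:,1],[5,50,95]).round(4), 'slopes dy/dx,dy/dz',np.linalg.lstsq(np.c_[A[:,0],A[:,2],np.ones(len(A))],A[:,1],rcond=None)[0].round(4))
def rect(nm,k):
    k=k&(d>0)
    if k.sum()<10: return
    rr=cv2.minAreaRect(P[k][:,:2].astype(np.float32));print(nm,k.sum(),[np.round(x,4) for x in rr],np.median(P[k],0).round(4))
X=P[...,0];Y=P[...,1];Z=P[...,2]
rect('base',(X>.3)&(X<.56)&(Y>.12)&(Y<.32)&(Z>.006)&(Z<.018))
rect('hous',(X>.3)&(X<.455)&(Y>.12)&(Y<.32)&(Z>.089)&(Z<.099))
f=np.array([.4917,.2436,0]);dd=np.array([-.918,-.397,0]);n=np.array([.397,-.918,0])
x=(P-f)@dd;y=(P-f)@n
for nm,k in(('platetop',(x>-.006)&(x<.0095)),('arm',(x>.012)&(x<.04))):
    k=k&(abs(y)<.022)&(Z>.086)&(Z<.105)&(d>0)
    if k.sum(): print(nm,k.sum(),np.percentile(x[k],[1,50,99]).round(4),np.percentile(y[k],[1,50,99]).round(4),np.percentile(Z[k],[1,50,99]).round(4))
E
python3 view.py w4
```

```text
7.475 [0.54842037 0.26428444 0.16540427] [-40.3  16.2  14.3  95.4  -4.1  69.   88.2] 0.02983145581448523 [ 0.64874589 -0.23091531 -0.15258823]
[[ 1.000e-04 -9.193e-01 -3.936e-01]
 [-1.800e-03 -3.936e-01  9.193e-01]
 [-1.000e+00  6.000e-04 -1.700e-03]]
front face 800 [0.0203 0.0207 0.0211] slopes dy/dx,dy/dz [ 0.0023 -0.0002  0.0207]
base 7665 [array([0.4651, 0.2315]), array([0.1283, 0.0853]), np.float64(23.2864)] [0.4856 0.2439 0.0127]
hous 3367 [array([0.4362, 0.2192]), array([0.0222, 0.0602]), np.float64(23.5608)] [0.4367 0.2185 0.0949]
platetop 646 [-0.0005  0.0039  0.0091] [-0.014   0.0007  0.0151] [0.0913 0.0932 0.1036]
arm 638 [0.012  0.0261 0.0396] [-0.0033  0.0003  0.004 ] [0.0991 0.1007 0.1023]
```

View pics/w4.png

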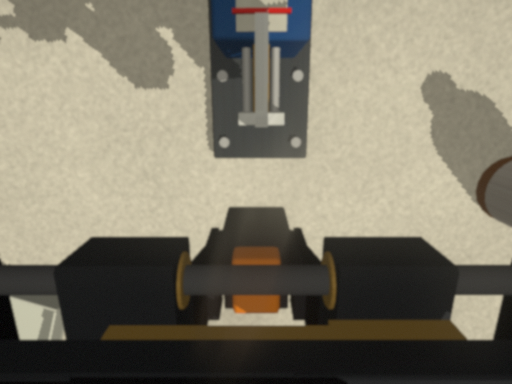

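Request:
step_arm(deltas=[[-1,0.03,0,0.0027,0],[-1,0.06,0,0.0027,0],[-1,0.0834,0,0.0027,0],[-1,0.0834,0.015,0.0027,0],[-1,0.0834,0.03,0.0027,0],[-1,0.0834,0.03,0.0027,0],[-1,0.0834,0.03,0.0027,0]])

```text
time_s: 8.4
tool_pos: [0.5203, 0.2568, 0.0829]
tool_rot: [-92.9, 89.9, 20.4]
force: [0.5, 0.9, -1.0]
grip_width: 0.03
```

```bash
python3 view.py w5
```

```text
8.4 [0.52025517 0.25679478 0.08288103] [-40.6  17.4  13.7 104.1  -4.7  58.9  88.1] 0.029972177658049343 [ 0.54447134  0.88424204 -1.02089667]
[[ 1.700e-03 -9.185e-01 -3.953e-01]
 [ 6.000e-04 -3.953e-01  9.185e-01]
 [-1.000e+00 -1.800e-03 -1.000e-04]]
front face 659 [0.0204 0.0207 0.0211] slopes dy/dx,dy/dz [ 0.0032 -0.0011  0.0207]
base 9479 [array([0.4836, 0.2395]), array([0.0884, 0.0856]), np.float64(23.2946)] [0.4784 0.2375 0.0128]
hous 11397 [array([0.4379, 0.2199]), array([0.0395, 0.0603]), np.float64(23.0133)] [0.4321 0.2162 0.0951]
platetop 1577 [-0.0007  0.0046  0.0093] [-0.014   0.0005  0.015 ] [0.0867 0.093  0.1034]
arm 1522 [0.0124 0.0264 0.0397] [-0.0035  0.0004  0.0043] [0.0994 0.1008 0.1022]
```

View pics/w5.png

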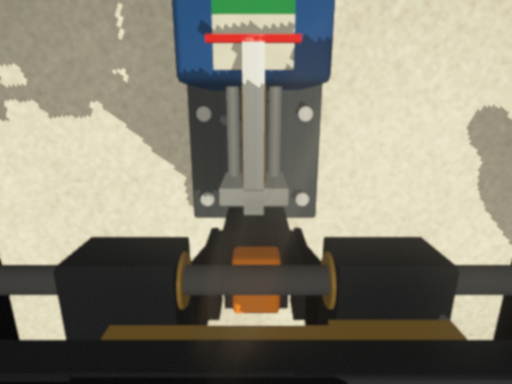

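Request:
step_arm(deltas=[[-1,0.001,0.004,-0.001,0],[-1,0.001,0.008,-0.001,0],[-1,0.001,0.011,-0.001,0],[-1,0.001,0.014,-0.001,0],[-1,0.001,0.017,-0.001,0],[-1,0.001,0.02,-0.001,0],[-1,0.001,0.022,-0.001,0],[-1,0.001,0.0235,-0.001,0],[-1,0.001,0.0235,-0.001,0],[-1,0.001,0.0235,-0.001,0]])

```text
time_s: 9.7
tool_pos: [0.5, 0.2482, 0.0819]
tool_rot: [-88.6, 89.7, 24.8]
force: [6.4, 3.3, -5.1]
grip_width: 0.0295
```

```bash
python3 view.py w6
```

```text
9.7 [0.50004295 0.2481933  0.08188462] [-41.1  14.9  13.6 107.4  -4.1  57.8  87.6] 0.029455768812504706 [ 6.37851408  3.25963691 -5.08146296]
[[ 5.200e-03 -9.178e-01 -3.970e-01]
 [ 2.400e-03 -3.970e-01  9.178e-01]
 [-1.000e+00 -5.700e-03  1.000e-04]]
front face 590 [0.0284 0.0289 0.0344] slopes dy/dx,dy/dz [ 0.1475 -0.0075  0.0291]
base 6466 [array([0.4892, 0.2419]), array([0.0749, 0.0858]), np.float64(22.9772)] [0.4803 0.237  0.0127]
hous 19671 [array([0.4253, 0.2145]), array([0.0547, 0.0605]), np.float64(23.4538)] [0.4198 0.2115 0.0952]
platetop 2226 [-0.005   0.0038  0.0094] [-0.0215 -0.0003  0.0216] [0.0868 0.0933 0.1047]
arm 2379 [0.0121 0.0191 0.0396] [-0.0138  0.0004  0.0148] [0.0867 0.1002 0.1032]
```

View pics/w6.png

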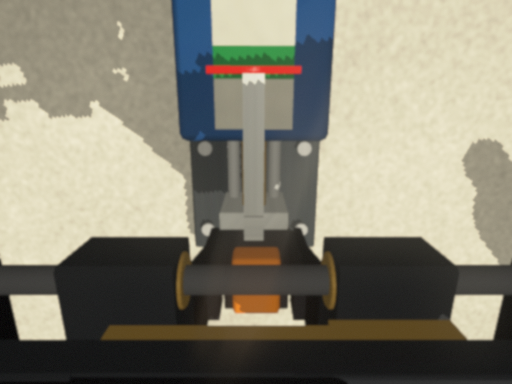

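Request:
step_arm(deltas=[[-1,0.0005,0.001,0,0],[-1,0.0005,0.002,0,0],[-1,0.0005,0.003,0,0],[-1,0.0005,0.0035,0,0],[-1,0.0005,0.0035,0,0],[-1,0.0005,0.0035,0,0],[-1,0.0005,0.0035,0,0],[-1,0.0005,0.0035,0,0]])

```text
time_s: 10.75
tool_pos: [0.4978, 0.2472, 0.082]
tool_rot: [-87.9, 89.5, 25.5]
force: [9.2, 3.6, -3.0]
grip_width: 0.0295
```

```bash
python3 view.py w7; python3 - <<'E'
from h import *
z=np.load('w7.npz');a=z['p'][0:330,150:360]
p,d,m=shot('scene');P=cloud(d,m)
save('fin.png',np.hstack([cv2.resize(a,(382,600)),cv2.resize(p[120:210,240:320-20],(400,600),interpolation=cv2.INTER_CUBIC)]))
# wax and block tilt/height from scene+top
hsv=lambda p:cv2.cvtColor(p,cv2.COLOR_RGB2HSV)
for n in('block_white_center','block_blue_center'):
    for r in regions_of('scene',n)[:1]:
        k=r["pixels"]&(d>0);print(n,r["p"],np.median(P[k],0).round(3),P[k][:,2].max())
print(monitor.get_obs()["force"],monitor.get_obs()["joint_velocities"].round(2))
E
```

```text
10.75 [0.49784337 0.24724744 0.08195952] [-41.2  14.5  13.6 107.9  -4.   57.6  87.5] 0.029544495341585666 [ 9.15197736  3.55648203 -3.04120672]
[[ 7.400e-03 -9.178e-01 -3.970e-01]
 [ 3.500e-03 -3.969e-01  9.178e-01]
 [-1.000e+00 -8.200e-03  3.000e-04]]
front face 592 [0.0284 0.0289 0.0343] slopes dy/dx,dy/dz [ 0.148  -0.0056  0.0291]
base 5999 [array([0.4896, 0.2422]), array([0.0727, 0.0853]), np.float64(23.4023)] [0.4804 0.2383 0.0127]
hous 20523 [array([0.4221, 0.2131]), array([0.0527, 0.0605]), np.float64(23.4957)] [0.4184 0.2109 0.0952]
platetop 1975 [-0.0026  0.0057  0.0093] [-0.0216  0.0001  0.0215] [0.0868 0.0933 0.1047]
arm 2560 [0.0123 0.0209 0.0394] [-0.0142  0.0004  0.0148] [0.0866 0.0995 0.1031]
block_white_center 0.77 [ 0.492 -0.236  0.062] 0.08200345608563053
block_blue_center 0.48 [ 0.525 -0.117  0.06 ] 0.08160367431466076
[ 8.74362569  3.81093369 -3.79042619] [ 0.02 -0.02  0.   -0.08  0.13 -0.04  0.01]
```

View pics/fin.png

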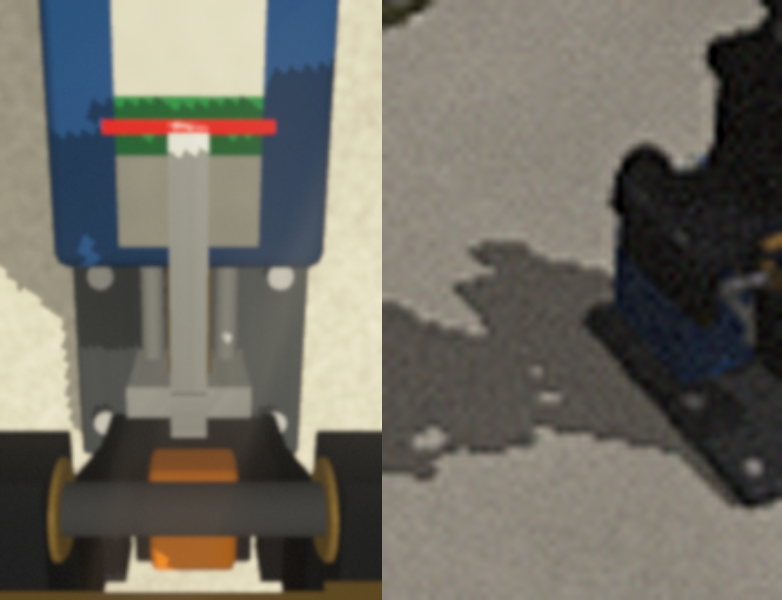

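```bash
python3 - <<'E'
from h import *
for w in('w5','w7'):
    z=np.load(w+'.npz');Q=z['Q'];P=z['P'];p=z['p'];h=cv2.cvtColor(p,cv2.COLOR_RGB2HSV)
    k=(abs(Q[...,2])<.009)&(Q[...,1]>.0145)&(Q[...,1]<.0198)&(Q[...,0]<-.006)&(Q[...,0]>-.016)&(z['d']>0)&(h[...,2]<90)
    print('base top',k.sum(),np.median(P[k],0).round(4),np.median(Q[k],0).round(4))
    w_=(h[...,1]>150)&(h[...,2]>100)&(h[...,0]<25)&(abs(Q[...,2])<.011)&(abs(Q[...,1])<.02)&(Q[...,0]<-.02)&(Q[...,0]>-.03)
    A=Q[w_];B=P[w_];print('wax top',w_.sum(),np.median(A,0).round(4),'plane world z',np.linalg.lstsq(np.c_[A[:,1],A[:,2],np.ones(len(A))],B[:,2],rcond=None)[0].round(4))
E
```

```text
base top 461 [0.5045 0.2499 0.094 ] [-0.0111  0.0173 -0.0001]
wax top 1266 [-0.0247 -0.0042 -0.0003] plane world z [-0.0748 -0.0016  0.1073]
base top 269 [0.4818 0.2437 0.0929] [-0.0111  0.0167  0.0038]
wax top 1278 [-0.0247 -0.0043 -0.0005] plane world z [-0.0831 -0.0023  0.1064]
```

```bash
python3 -c "
from h import *
print(env.sign_off()); o=monitor.get_obs(); print(o['time_s'],o['tool_pos'],o['force'],o['grip_width'])"
```

```text
the job is handed in; nothing more can be done
None
the job is handed in; nothing more can be done
```

I lifted the amber block off the turntable by its black base and turned it to face the blue jig. It is pressed end-on against the stop plate, and I handed the job in at about 10.9 s with the arm still holding it there. The sign-off reports no verdict.

- **Push:** the red pointer is in the middle of the green band, and the wrist reads about 9.7 N level, which puts the plate about 14 mm in.
- **Alignment:** the block sits within about 1.5 mm of the plate's centre sideways and 1 mm in height. Tool tilt is about 0.5°, and the block had not shifted in the fingers. The wax-top slope fit read about 0.08 rad, already 0.07 before contact. I put that down to front-edge pixels and relied on the tool tilt instead.
- **Grip:** the fingers hold 29.5 mm on the base at a 40 N grip setting.
- **Other blocks:** the white and blue blocks are still standing on the turntable at their earlier heights. I didn't re-measure the bench items, but no move went near them.
- **Unexplained reading:** there is a downward wrist force of 3–4 N, probably friction at the plate. Easing the tool down 0.5 mm reduced it only slightly.

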